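Purge the gear housing, then hold its inspection cover over the port for the gasket

ROBOT

A 6-joint arm with a two-finger parallel gripper is mounted at the origin on the work surface. World frame = base frame: x ahead of the robot, y to its left, z up, the work surface at z = 0. Lengths are in mm, angles in rad, forces in N, time in s.
With the tool pointing down it reaches from about 300 to 750 mm from the base axis. Payload 8.5 kg.
Tool frame: the origin (TCP) lies on the mounting face of the last link; the fingertips stand ahead of it and the grasp point (between the pads) lies 155 mm ahead of it (r.tip_extent is the z of the fingertips in the tool frame, in mm); z points along the fingers, y is the direction in which the jaws open and shut (so a half turn about z gives the same grasp; the last joint's range is limited). The gripper opens to 85 mm and grips with 20 to 120 N. Pads are 22 mm wide; open, the fingers measure 114 mm over their backs; the gripper's body (76 mm by 85 mm) begins 54 mm behind the grasp point. The pads swing forward as they close: fully open they stand 13 mm farther back than shut.
Start: joints at [0.969, 0.381, 1.297, -0, 1.464, -0.215], TCP at [207.465, 509.352, 404.722] pointing down, gripper open.
Joint ranges: [-3.11, 3.11], [-0.89, 2.33], [0.22, 2.48], [-1.42, 4.56], [0.17, 2.85], [-2.88, 2.88]. Speed limits (rad/s): [2.39, 2.39, 3.14, 3.14, 3.14, 3.14].

INTERFACE

Orientations are given as a unit quaternion [w, x, y, z].
In Python, from plant import r gives the robot as it stands.
- The arm moves only by the tool step_arm, never from a script. Its argument "steps" is a list of rows, each a list of 3 entries, a list of its own where there are three numbers: the shift along the world's x, y, z in units of 2.5 cm (1.0 is 2.5 cm), then the turn, a rotation vector about the world's x, y, z in units of 6 degrees (1.0 is 6 degrees), then the opening, from -1 (shut) to 1 (fully open). In form: [[[x, y, z], [rx, ry, rz], fingers], ...]. A call has 1 to 12 rows; each row shifts and turns the pose as measured when the row begins; what a row does not reach is not made up. A row lasts 1/10 s, in which the tool goes at most 50 mm and 8.59 degrees, less where a joint would pass 70% of its speed; a pose out of reach is approached as far as the arm can. A call with a number of a shift or a turn outside -1 to 1 is refused whole. A call with a gripper value outside its range is refused whole. The fingers move at their own pace and stop on an object; "newtons" is the grip in N (left out, the last holds). Time passes only in rows, so rows that do not move let the fingers close. It gives the time, the measured TCP pose, the force and the opening at its end, in the units of the state.
- r.get_obs(): the state, without advancing time (a new reading comes with each control period).
- r.read_camera(name): name is "scene" or "side" or "wrist"; returns (picture, depth): 480x640x3 uint8, blue, green, red; 480x640 float32, mm along the optical axis (not along the pixel's ray), 0 where there is no reading.
- r.camera_params(name): a dict with "K" (3x3 intrinsics, pixels), "distortion" ([k1, k2, p1, p2, k3] as OpenCV has them; the pictures are not rectified), "R" (3x3) and "t" (3): a world point X has camera coordinates R X + t. Camera axes: x right, y down, z forward; pixel columns grow to the right and rows downward; lengths in mm; the calibration is good to about 2 mm. A picture is of the moment at which its call begins: read the wrist's pose just before it. camera_params takes no time and is no camera call; for the wrist camera it gives the pose at the moment of the call.
- r.close_job(): hands the job in, once; it reports no verdict.
The state is a dict: "time": time; "qpos": joint angles; "joint_vel": joint speeds; "joint_efforts": joint torques, N m; "position": TCP position; "tool_rot": TCP orientation; "wrist_force": force on the tool from outside, world axes, zero at the start; "wrist_torque": the same for the moment, N m; "gripper_width": finger opening in mm.
Only numpy, scipy, OpenCV 4.12 (cv2) and the standard library are available. Lean on these libraries where they do the work, as an engineer would, in place of code of your own. Each camera call takes 0.05 s, during which the arm holds its last target.

TASK

Blow the sealing face of the green gear housing clean: swing the red-knobbed purge lever all the way to its stop and let it spring back. Then take the blue cover by its handle, carry it over the square-tube frame and stop with it level just above the housing's port, squarely lined up with the rim, with about 10 mm of air under it for the gasket. Finish while holding it there; never let the cover touch the housing or anything touch the frame, and leave the can, jar and wrench alone.

Things in the scene. Friction and masses are not known exactly. Their poses are not given: they have to be found in the camera images.
- seat (a point): centre of the port on top of the fixed green gear housing, in the plane of the sealing face, 90 mm above the bench. The rim is 120 mm along x and 160 mm along y, the port in it 76 x 116 mm. z up; x points from the lever end towards the port. The cover belongs with its long side along this y, either way round.
- pivot (a point): point on the vertical axis of the purge lever, at mid-height of its red knob (108 mm above the bench); fixed to the housing, 85 mm from the port centre towards -x. Same axes as the seat.
- lever_knob (a point): centre of the red upright knob on the purge lever: 18 mm diameter, 87 to 132 mm above the bench, on a 10 mm thick arm at 89 mm height, 60 mm from the pivot axis. Moves with the lever. At rest it stands 0.5 rad off the housing's -x direction, to the +y side of the pivot; it swings anticlockwise seen from above, to the mirror place on the -y side.
- lever (a joint): purge lever angle in rad: 0 at rest, 1.0 at its stop, anticlockwise from above. A spring returns it to 0: it takes about 2 N at the knob to start it and 6 N to hold it at the stop.
- cover_handle (a point): centre of the bar handle of the loose blue inspection cover, 42 mm above the cover's underside. The cover is a plate 100 mm (its x) by 140 mm (its y) and 8 mm thick, about 0.4 kg. The handle bar runs along y, 90 mm long, 12 x 12 mm in section, 28 mm clear above the plate, on two 12 mm legs at y = -39 and +39 mm; z is up.
- cover_under (a point): centre of the underside of the cover; same axes as cover_handle.
- cover: the same loose blue cover; its origin is the centre of its underside (same point as cover_under).
- housing: the fixed green gear housing; origin on the bench directly under the seat point, same axes. Its rim part is 90 mm high; a lever block 68 mm high, 130 mm wide, reaches to x = -110 mm, with the lever on top.
- pad: black rubber pad 130 x 180 x 12 mm fixed to the bench, on which the cover lies at the start; origin under its centre.
- frame_top (a point): centre of the upper edge of the dark steel square-tube frame standing fixed on the bench between the pad and the housing, 140 mm above the bench. The frame runs 220 mm along its x, 20 mm thick along its y.
- frame: the same square-tube frame; origin on the bench under its middle; x along its length.
- can: bystander: upright orange can with a white cap and label band, 66 mm in diameter, 120 mm tall, origin under its centre.
- jar: bystander: upright amber jar with black cap, 64 mm in diameter, 90 mm tall, origin under its centre.
- wrench: bystander: steel wrench lying on the bench along its x, near the robot.
There are look-alikes about, which are no part of the job. There is more than one size of the cover; the job needs the largest.

How it is judged:
By the outcome, as a careful person would: the job done as asked, in the order asked, and still so for the second after the job is handed in, while the arm keeps its last pose, push and grip.
It also fails if it takes over 69 s, if anything falls off the work surface, if the arm or the gripper's body presses on something with over 40 N, if the wrist force passes 120 N, or if a joint passes its speed limit or range.

## Working session

There is one attempt and no reset: what is moved stays moved. The work goes in short steps, Python scripts to look and compute and a tool call to move; the robot and the scene stay as the last step left them, time stands still between calls to the robot, and variables do not carry over. Pictures are saved under pics/ and viewed, and the job is handed in when it is done.

Besides the shell and the picture viewer there is one more tool, called after "Emit:" as name([rows], argument=value, ...), one row to a line, values as JSON. step_arm: Moves the arm, as the interface text tells. Shifts and turns lie within -1 to 1; 1 stands for 2.5 cm of shift or 6 degrees of turn. Its arguments: {"type":"object","properties":{"steps":{"type":"array","items":{"type":"array"}},"newtons":{"type":"number"}},"required":["steps"]}

```bash
ls; mkdir -p pics; python3 - <<'E'
from plant import r
import cv2,numpy as np
print(r.get_obs(), r.tip_extent)
for n in ["scene","side","wrist"]:
    p=r.camera_params(n); im,d=r.read_camera(n)
    cv2.imwrite(f"pics/{n}0.png",im); np.savez(f"pics/{n}0.npz",im=im,d=d,**{k:np.array(v) for k,v in p.items()})
    print(n,p)
E
```

```text
pics
{'time': 0.0, 'qpos': array([ 9.68680417e-01,  3.81183382e-01,  1.29830064e+00, -1.96619791e-06,
        1.46358458e+00, -2.15318769e-01]), 'joint_vel': array([-5.84326651e-04, -5.28039082e-05, -1.72924999e-03, -3.08395465e-04,
       -1.92427694e-03, -1.77489726e-04]), 'joint_efforts': array([ 2.40371068e-03, -4.48463380e+01, -2.31281787e+01, -6.47265188e-05,
        4.74908113e-03, -2.42067290e-05]), 'position': array([207.45245038, 509.31469342, 404.10491539]), 'tool_rot': array([-2.92396355e-04,  1.92195052e-01,  9.81356468e-01, -6.77572518e-04]), 'wrist_force': array([-0.20252992,  0.38965235, -0.30997406]), 'wrist_torque': array([ 0.01127838, -0.05035517,  0.03904966]), 'gripper_width': 85.33692645399711} 173.4
scene {'K': array([[622.36706608,   0.        , 313.10466044],
       [  0.        , 622.36706608, 242.25086672],
       [  0.        ,   0.        ,   1.        ]]), 'distortion': array([-0.13353328,  0.        ,  0.        ,  0.        ,  0.        ]), 'R': array([[ 0.64514359,  0.76397764,  0.0113098 ],
       [ 0.60072451, -0.49802588, -0.62538011],
       [-0.4
[... 320 characters left out ...]
0.        , 0.        ]), 'R': array([[ 0.86577306, -0.49999982, -0.02090924],
       [-0.32639497, -0.53250955, -0.78096088],
       [ 0.37934593,  0.68295956, -0.62422985]]), 't': array([-514.67530516,  290.37270491,  952.51942739])}
wrist {'K': array([[384.57077288,   0.        , 315.07395866],
       [  0.        , 384.57077288, 239.87878614],
       [  0.        ,   0.        ,   1.        ]]), 'distortion': array([-0.08520919,  0.        ,  0.        ,  0.        ,  0.        ]), 'R': array([[ 0.37746347,  0.92602245, -0.00193772],
       [ 0.88386148, -0.3596521 ,  0.29906397],
       [ 0.27624304, -0.1145984 , -0.9542311 ]]), 't': array([-549.27230126,  -38.2973225 ,  379.95798134])}
```

View pics/scene0.png

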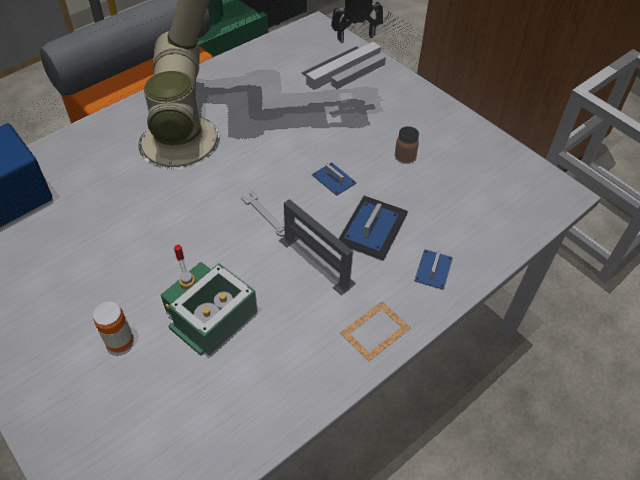

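View pics/side0.png

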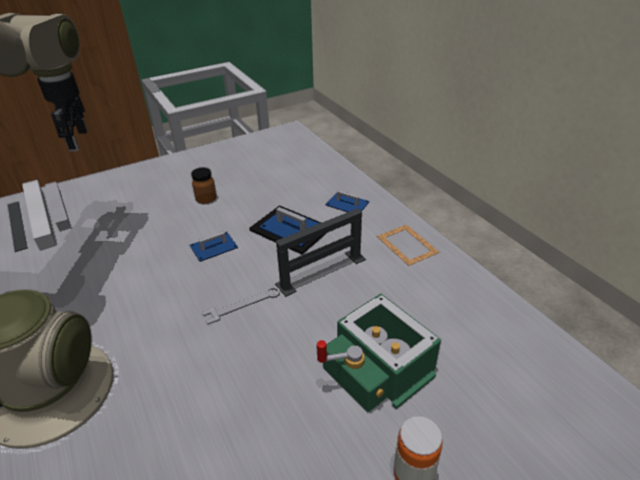

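View pics/wrist0.png

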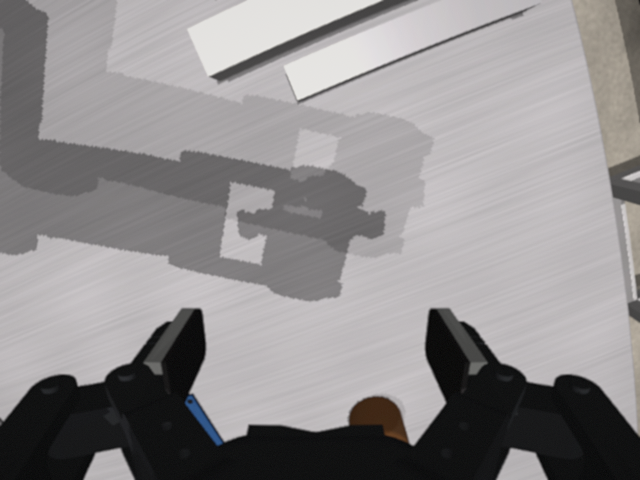

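The scene shows the largest cover on the black pad at about (375,225). The frame is around (318,245), the housing around (210,305) and the red knob around (179,252). I'll enlarge crops to measure these.

```bash
python3 - <<'E'
import cv2
s=cv2.imread("pics/scene0.png"); d=cv2.imread("pics/side0.png")
def c(im,x,y,w,h,k,n):
    o=cv2.resize(im[y:y+h,x:x+w],None,fx=k,fy=k,interpolation=cv2.INTER_CUBIC)
    for i in range(0,w,10): cv2.putText(o,str(x+i),(i*k,8),0,.3,(0,0,255),1); cv2.line(o,(i*k,8),(i*k,14),(0,0,255))
    for i in range(0,h,10): cv2.putText(o,str(y+i),(0,i*k+4),0,.3,(0,0,255),1)
    cv2.imwrite("pics/"+n,o)
c(s,150,235,115,125,5-0,"c_h.png") if 0 else c(s,150,240,120,118,5,"c_h.png")
c(s,275,185,140,110,5,"c_c.png")
c(d,310,285,140,120,5,"c_hs.png")
c(d,240,190,140,110,5,"c_cs.png")
E
```

```text
(no output)
```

View pics/c_h.png

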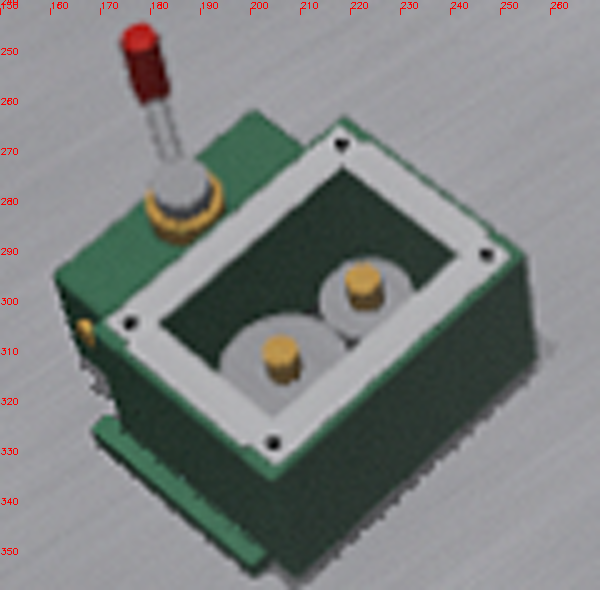

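View pics/c_c.png

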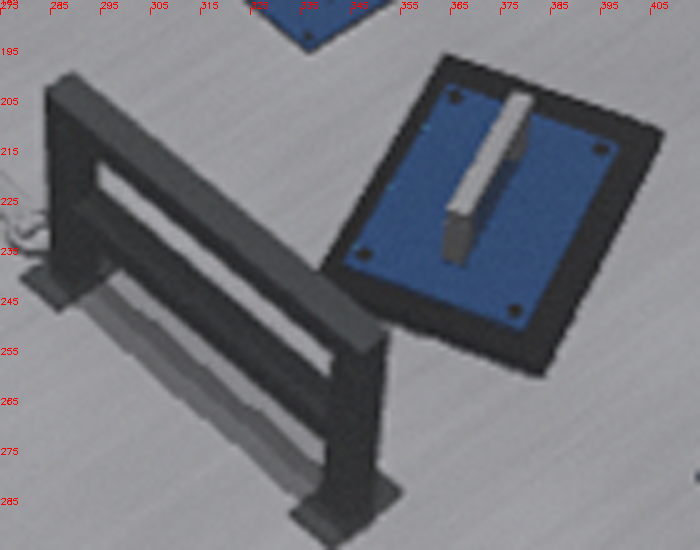

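View pics/c_hs.png

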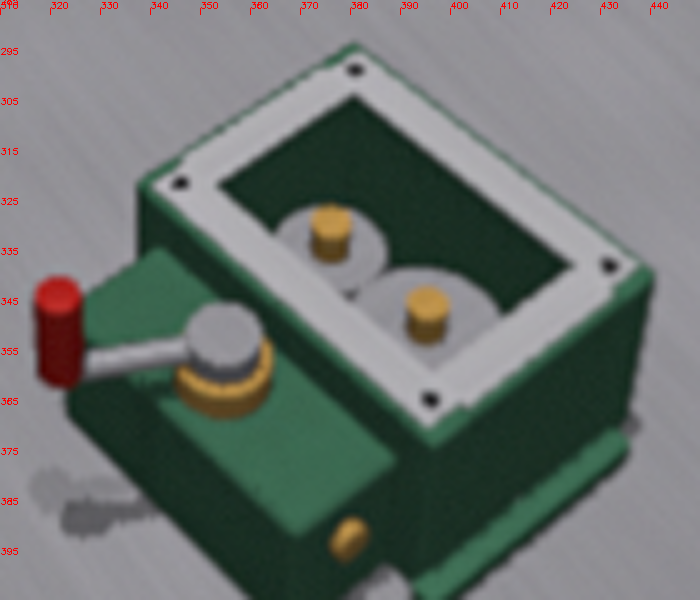

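View pics/c_cs.png

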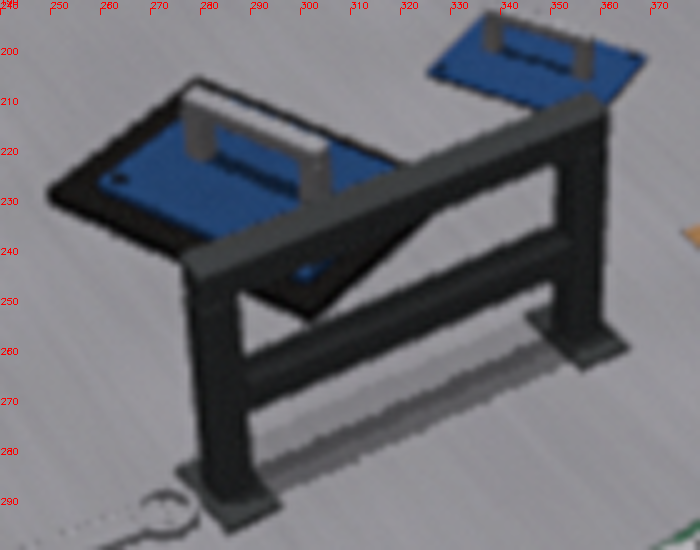

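```bash
cat > h.py <<'E'
import cv2,numpy as np
from scipy.optimize import least_squares
def ray(cam,pts,z):
    u=cv2.undistortPoints(np.array(pts,float).reshape(-1,1,2),cam['K'],cam['distortion']).reshape(-1,2)
    R,t=cam['R'],cam['t']; C=-R.T@t
    D=(R.T@np.c_[u,np.ones(len(u))].T).T
    return C+D*((z-C[2])/D[:,2])[:,None]
def proj(cam,P):
    return cv2.projectPoints(np.array(P,float).reshape(-1,1,3),cv2.Rodrigues(cam['R'])[0],cam['t'],cam['K'],cam['distortion'])[0].reshape(-1,2)
def crop(pts,o,k=5): return (np.array(pts,float)+.5)/k-.5+np.array(o)
def place(p,M):
    c,s=np.cos(p[2]),np.sin(p[2]); M=np.array(M,float)
    return np.c_[p[0]+c*M[:,0]-s*M[:,1],p[1]+s*M[:,0]+c*M[:,1],M[:,2]]
def fit(obs,p0):
    # obs: list of (cam,pix,model)
    f=lambda p:np.concatenate([(proj(c,place(p,m))-x).ravel() for c,x,m in obs])
    s=least_squares(f,p0); return s.x,s.fun
def rect(a,b,z): return [(a/2,b/2,z),(-a/2,b/2,z),(-a/2,-b/2,z),(a/2,-b/2,z)]
E
cat > m.py <<'E'
from h import *
S=dict(np.load("pics/scene0.npz"));D=dict(np.load("pics/side0.npz"))
oh,oc,ohs,ocs=(150,240),(275,185),(310,285),(240,190)
# housing port: order (+x+y),(-x+y),(-x-y),(+x-y)
hs=crop([(458,257),(343,168),(160,323),(275,417)],oh); hd=crop([(573,265)]+[(353,95)]*0,ohs)
hbo=crop([(525,255),(343,117),(97,325),(275,478)],oh)
hd=crop([(353,95),(218,185),(437,370),(573,265)],ohs)
hdo=crop([(353,42),(138,182),(432,445),(655,272)],ohs)
print(ray(S,hs,90).round(1),ray(D,hd,90).round(1))
P=rect(76,116,90);Q=rect(120,160,90)
for n,o in dict(s=[(S,hs,P),(S,hbo,Q)],d=[(D,hd,P),(D,hdo,Q)],b=[(S,hs,P),(S,hbo,Q),(D,hd,P),(D,hdo,Q)]).items():
    w=ray(*({'s':(S,hs),'d':(D,hd),'b':(S,hs)}[n]),90); e=w[0]-w[1]
    x,f=fit(o,[*w.mean(0)[:2],np.arctan2(e[1],e[0])]);print("housing",n,x.round(3),f.round(1))
cs=crop([(617,150),(448,85),(345,265),(525,330)],oc)
cb=crop([(535,99),(510,93),(447,207),(472,215)],oc)
print(ray(S,cb,60).round(1)); w=ray(S,cs,20);print(w.round(1));e=w[0]-w[1]
x,f=fit([(S,cs,rect(100,140,20))],[*w.mean(0)[:2],np.arctan2(e[1],e[0])]);print("cover plate",x.round(3),f.round(1))
x,f=fit([(S,cs,rect(100,140,20)),(S,cb,rect(12,90,60))],x);print("cover +bar",x.round(3),f.round(1))
cbd=crop([(197,85),(183,98),(316,158),(328,143)],ocs);print("bar side",ray(D,cbd,60).round(1), ray(D,cbd,60).mean(0))
fs=crop([(70,72),(45,87),(360,352),(387,337)],oc); print("frame",ray(S,fs,140).round(1),ray(S,fs,140).mean(0))
fd=crop([(590,92),(607,107),(205,278),(183,258)],ocs);print("frame side",ray(D,fd,140).round(1),ray(D,fd,140).mean(0))
k=crop([(139,36)],oh);kd=crop([(58,290)],ohs);print("knob top",ray(S,k,132),ray(D,kd,132))
for n,z,p in [("can",120,(107,310)),("jar",90,(408,133))]: print(n,ray(S,[p],z))
print("wrench",ray(S,[(247,198),(282,232)],5))
E
python3 m.py
```

```text
[[ 616.6 -205.1   90. ]
 [ 542.5 -216.8   90. ]
 [ 560.5 -329.1   90. ]
 [ 633.9 -316.7   90. ]] [[ 616.  -204.7   90. ]
 [ 544.  -216.9   90. ]
 [ 563.2 -330.2   90. ]
 [ 635.2 -317.5   90. ]]
housing s [ 5.88538e+02 -2.66633e+02  1.61000e-01] [ 0.7 -0.4  0.3 -0.5 -0.4  0.2 -0.   0.7  1.  -0.7  0.5 -1.1 -1.7  0.5
 -0.4  0.9]
housing d [ 5.8910e+02 -2.6719e+02  1.6300e-01] [ 0.2 -0.5 -1.   0.1 -0.9  0.7  0.6  0.1  0.3 -0.9 -1.2 -0.3  0.5  0.3
  1.4 -0.2]
housing b [ 5.88940e+02 -2.66984e+02  1.62000e-01] [ 0.6 -0.2  0.2 -0.3 -0.4  0.4 -0.   0.9  1.  -0.6  0.4 -0.9 -1.7  0.7
 -0.4  1.1  0.1 -0.5 -1.1  0.  -1.   0.6  0.5  0.1  0.2 -0.9 -1.3 -0.3
  0.3  0.2  1.2 -0.2]
[[611.6 245.2  60. ]
 [600.3 238.   60. ]
 [636.1 159.5  60. ]
 [648.  165.6  60. ]]
[[642.  281.8  20. ]
 [550.8 244.3  20. ]
 [608.3 117.9  20. ]
 [697.9 159.7  20. ]]
cover plate [6.24639e+02 2.01100e+02 4.27000e-01] [ 0.8 -0.8 -0.2 -0.1 -0.4  0.2 -0.1  0.6]
cover +bar [6.24284e+02 2.01631e+02 4.28000e-01] [ 0.8 -1.1 -0.2 -0.3 -0.3  0.  -0.   0.4 -0.2 -0.1  0.5 -0.4  0.   0.6
 -0.6  0.6]
bar side [[611.1 246.5  60. ]
 [599.4 239.6  60. ]
 [633.9 156.1  60. ]
 [645.4 164.2  60. ]] [622.45026868 201.56843689  60.        ]
frame [[501.6  25.9 140. ]
 [501.6  10.4 140. ]
 [719.3  19.3 140. ]
 [720.8  34.5 140. ]] [610.84912343  22.54966411 140.        ]
frame side [[720.   37.4 140. ]
 [720.   23.1 140. ]
 [503.8   8.1 140. ]
 [501.7  25.4 140. ]] [611.37835283  23.47515312 140.        ]
knob top [[ 448.31283164 -260.70853331  132.        ]] [[ 448.81900005 -260.1012183   132.        ]]
can [[ 488.82289679 -471.47034359  120.        ]]
jar [[481.43464053 472.5264468   90.        ]]
wrench [[327.37062952  16.71932614   5.        ]
 [483.07142416  15.45262511   5.        ]]
```

Both cameras agree on the poses:

| Item | x (mm) | y (mm) | Yaw (rad) |
|---|---|---|---|
| Housing | 589 | -267 | 0.162 |
| Cover | 624 | 201.5 | 0.428 |
| Frame | 611 | 23 | – |
| Knob at rest | 448.5 | -261 | – |

I'll start with the lever: fingers shut, moving to the knob's +y side.

Emit:
step_arm([
  [[0.3, -0.95, 0], [0, 0, -1], -1],
  [[0.3, -0.95, 0], [0, 0, -1], -1],
  [[0.3, -0.95, 0], [0, 0, -1], -1],
  [[0.3, -0.95, 0], [0, 0, -1], -1],
  [[0.3, -0.95, 0], [0, 0, -1], -1],
  [[0.3, -0.95, 0], [0, 0, -1], -1],
  [[0.3, -0.95, 0], [0, 0, -1], -1],
  [[0.3, -0.95, 0], [0, 0, -1], -1],
  [[0.3, -0.95, 0], [0, 0, -1], -1],
  [[0.3, -0.95, 0], [0, 0, 0], -1],
  [[0.3, -0.95, 0], [0, 0, 0], -1],
  [[0.3, -0.95, 0], [0, 0, 0], -1],
], newtons=60)

```text
time: 1.35
position: [297.8, 215.1, 401.5]
tool_rot: [-0.002, 0.63, 0.776, -0.002]
wrist_force: [-0.0, 0.6, 0.3]
gripper_width: 0.1
```

Emit:
step_arm([
  [[0.31, -0.98, 0], [0, 0, -0.4], -1],
  [[0.31, -0.98, 0], [0, 0, 0], -1],
  [[0.31, -0.98, 0], [0, 0, 0], -1],
  [[0.31, -0.98, 0], [0, 0, 0], -1],
  [[0.31, -0.98, 0], [0, 0, 0], -1],
  [[0.31, -0.98, 0], [0, 0, 0], -1],
  [[0.31, -0.98, 0], [0, 0, 0], -1],
  [[0.31, -0.98, 0], [0, 0, 0], -1],
  [[0.31, -0.98, 0], [0, 0, 0], -1],
  [[0.31, -0.98, 0], [0, 0, 0], -1],
  [[0.31, -0.98, 0], [0, 0, 0], -1],
  [[0.31, -0.98, 0], [0, 0, 0], -1],
])

```text
time: 2.55
position: [391.4, -91.8, 400.9]
tool_rot: [-0.003, 0.648, 0.762, -0.002]
wrist_force: [0.3, 0.5, -0.0]
gripper_width: -0.1
```

Emit:
step_arm([
  [[0.31, -0.98, 0], [0, 0, 0], -1],
  [[0.31, -0.98, 0], [0, 0, 0], -1],
  [[0.31, -0.98, 0], [0, 0, 0], -1],
  [[0.31, -0.98, 0], [0, 0, 0], -1],
  [[0.31, -0.9, 0], [0, 0, 0], -1],
  [[0, 0, 0], [0, 0, 0], -1],
])

```text
time: 3.15
position: [431.4, -220.1, 399.4]
tool_rot: [-0.004, 0.649, 0.761, -0.002]
wrist_force: [-0.3, -0.2, 0.2]
gripper_width: 0.6
```

```bash
cat >> h.py <<'E'
def yaw(q): 
    from scipy.spatial.transform import Rotation as R
    m=R.from_quat([q[1],q[2],q[3],q[0]]).as_matrix(); return np.degrees(np.arctan2(m[1,1],m[0,1])), m[:,2]
def hf(p,H=(589,-267,.162)):
    c,s=np.cos(H[2]),np.sin(H[2]);d=np.array(p[:2])-H[:2]; return c*d[0]+s*d[1],-s*d[0]+c*d[1]
def st(r):
    o=r.get_obs(); print("t",o['time'].__round__(2),"p",o['position'].round(1),"yaw,z",yaw(o['tool_rot']),"F",o['wrist_force'].round(1),"T",o['wrist_torque'].round(2),"w",round(o['gripper_width'],1),"hf",np.round(hf(o['position']),1)); return o
E
python3 -c "
from plant import r
from h import *
st(r)"
```

```text
t 3.15 p [ 431.4 -220.1  399.4] yaw,z (np.float64(9.091749074761012), array([-0.00875512,  0.00113002, -0.99996103])) F [-0.3 -0.2  0.2] T [-0.01 -0.03 -0.02] w 0.6 hf [-147.9   71.7]
```

Emit:
step_arm([
  [[0.3, 0, -0.9], [-0.01, -0.08, 0], -1],
  [[0, 0, -0.9], [0, 0, 0], -1],
  [[0, 0, -0.9], [0, 0, 0], -1],
  [[0, 0, -0.9], [0, 0, 0], -1],
  [[0, 0, -0.9], [0, 0, 0], -1],
  [[0, 0, 0], [0, 0, 0], -1],
])

```text
time: 3.75
position: [437.7, -216.9, 283.4]
tool_rot: [-0.0, 0.649, 0.761, 0.0]
wrist_force: [0.3, -0.1, 1.0]
gripper_width: -0.1
```

```bash
python3 - <<'E'
from plant import r
from h import *
st(r)
for n,b in [("scene",(120,190,120,110)),("side",(270,230,140,120))]:
    im,d=r.read_camera(n); x,y,w,h=b
    cv2.imwrite(f"pics/lv_{n}.png",cv2.resize(im[y:y+h,x:x+w],None,fx=5,fy=5,interpolation=cv2.INTER_CUBIC))
E
```

```text
t 3.75 p [ 437.7 -216.9  283.4] yaw,z (np.float64(9.099837482632209), array([-3.02779179e-04,  1.16677227e-03, -9.99999273e-01])) F [ 0.3 -0.1  1. ] T [-0.03 -0.07 -0.03] w -0.1 hf [-141.2   73.8]
```

View pics/lv_scene.png

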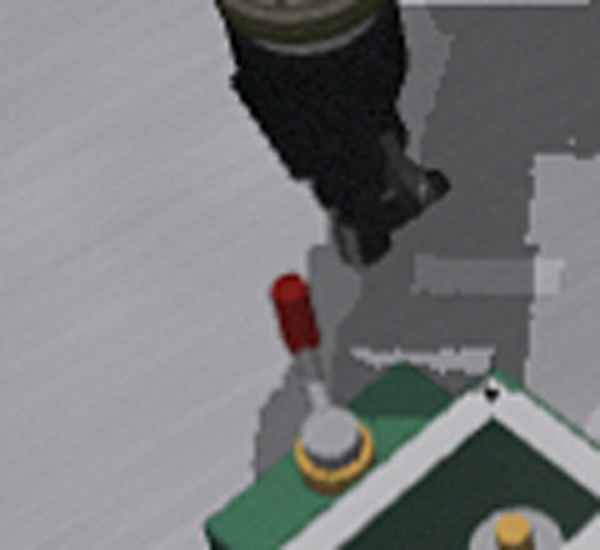

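View pics/lv_side.png

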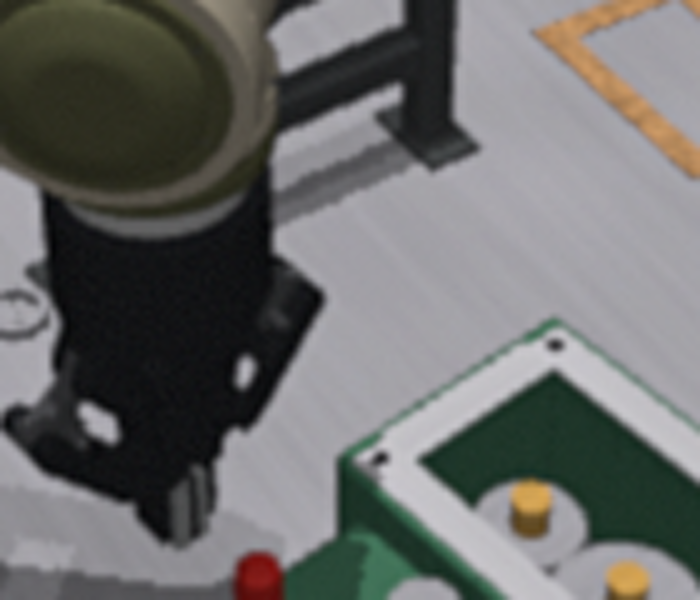

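```bash
python3 - <<'E'
from h import *
S=dict(np.load("pics/scene0.npz"));D=dict(np.load("pics/side0.npz"))
for z in (90,100,110,120): print(z,ray(S,[(191,242)],z)[0],ray(D,[(305.7,338.6)],z)[0])
for z in (98,111): print(proj(S,[(437.7,-217,z)]),proj(D,[(437.7,-217,z)]))
E
```

```text
90 [ 424.35140041 -214.58436765   90.        ] [ 445.49828621 -206.52385304   90.        ]
100 [ 432.01708131 -217.9055179   100.        ] [ 441.80046901 -214.11086719  100.        ]
110 [ 439.6827622  -221.22666815  110.        ] [ 438.1026518  -221.69788135  110.        ]
120 [ 447.3484431 -224.5478184  120.       ] [ 434.40483459 -229.2848955   120.        ]
[[192.73843188 243.76742371]] [[304.53545232 341.27786944]]
[[191.97568069 240.34401334]] [[304.2435157  336.59327099]]
```

Emit:
step_arm([
  [[0.13, -0.79, -0.24], [0, 0, 0], -1],
  [[0.08, -0.5, 0], [0, 0, 0], -1],
  [[0.08, -0.5, 0], [0, 0, 0], -1],
  [[0.08, -0.5, 0], [0, 0, 0], -1],
  [[0.08, -0.5, 0], [0, 0, 0], -1],
  [[0.08, -0.5, 0], [0, 0, 0], -1],
])

```text
time: 4.45
position: [451.1, -302.2, 282.5]
tool_rot: [-0.003, 0.649, 0.761, 0.004]
wrist_force: [8.2, 36.6, 1.5]
gripper_width: -0.2
```

```bash
python3 -c "
from plant import r
from h import *
st(r)"
```

```text
t 4.45 p [ 451.1 -302.2  282.5] yaw,z (np.float64(9.098542255433776), array([ 6.32706082e-04,  9.53844249e-03, -9.99954308e-01])) F [ 8.2 36.6  1.5] T [ 6.52 -1.16  0.18] w -0.2 hf [-141.8  -12.5]
```

```bash
python3 - <<'E'
from plant import r
from h import *
for n,b in [("scene",(120,210,120,110)),("side",(270,250,140,120))]:
    im,d=r.read_camera(n); x,y,w,h=b
    cv2.imwrite(f"pics/lv2_{n}.png",cv2.resize(im[y:y+h,x:x+w],None,fx=4,fy=4,interpolation=cv2.INTER_CUBIC))
st(r)
E
```

```text
t 4.55 p [ 451.1 -301.7  282.6] yaw,z (np.float64(9.090852156233785), array([-2.30018321e-04,  1.21009497e-02, -9.99926754e-01])) F [ 3.7 15.7  1.9] T [ 2.45 -0.51  0.08] w 0.1 hf [-141.7  -12. ]
```

View pics/lv2_scene.png

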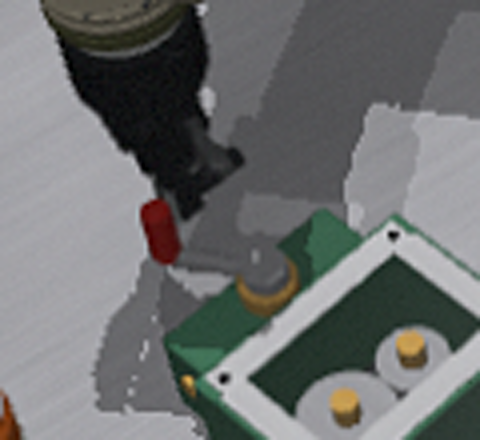

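View pics/lv2_side.png

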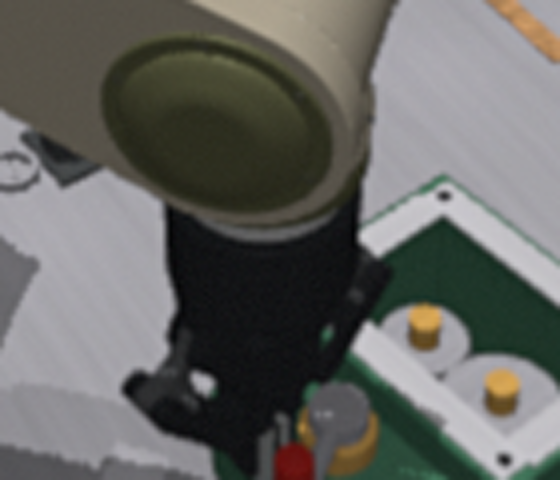

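```bash
python3 - <<'E'
from h import *
S=dict(np.load("pics/scene0.npz"));D=dict(np.load("pics/side0.npz"))
for z in (132,):print(proj(S,[(457.8,-317.6,z)]),ray(S,[(158.2,261.2)],z))
E
```

```text
[[158.51757292 261.89338183]] [[ 455.63865574 -317.12796098  132.        ]]
```

Emit:
step_arm([
  [[0.08, -0.15, 0], [0, 0, 0], -1],
])

```text
time: 4.65
position: [452.4, -303.7, 282.4]
tool_rot: [-0.009, 0.649, 0.761, 0.007]
wrist_force: [-12.3, 24.7, 11.6]
gripper_width: -0.1
```

Emit:
step_arm([
  [[0, 0.4, 0.9], [-0.1, 0, 0], -1],
  [[0, 0.8, 0.95], [0, 0, 0], -1],
  [[0.31, 0.92, 0.95], [0, 0, 0], -1],
  [[0.31, 0.92, 0.95], [0, 0, 0], -0.5],
  [[0.31, 0.92, 0.9], [0, 0, 0.9], 0.2],
  [[0.31, 0.92, 0], [0, 0, 0.9], 0.2],
])

```text
time: 5.25
position: [483.2, -184.2, 406.5]
tool_rot: [-0.004, 0.576, 0.818, 0.003]
wrist_force: [0.8, -0.8, 0.0]
gripper_width: 42.8
```

```bash
python3 - <<'E'
from plant import r
from h import *
st(r)
im,d=r.read_camera("scene"); x,y,w,h=(140,230,130,120)
cv2.imwrite(f"pics/lv3.png",cv2.resize(im[y:y+h,x:x+w],None,fx=4,fy=4,interpolation=cv2.INTER_CUBIC))
E
```

```text
t 5.25 p [ 483.2 -184.2  406.5] yaw,z (np.float64(19.729139607167074), array([-0.00378777,  0.00968081, -0.99994597])) F [ 0.8 -0.8  0. ] T [-0.01 -0.01  0.01] w 42.8 hf [-91.   98.7]
```

View pics/lv3.png

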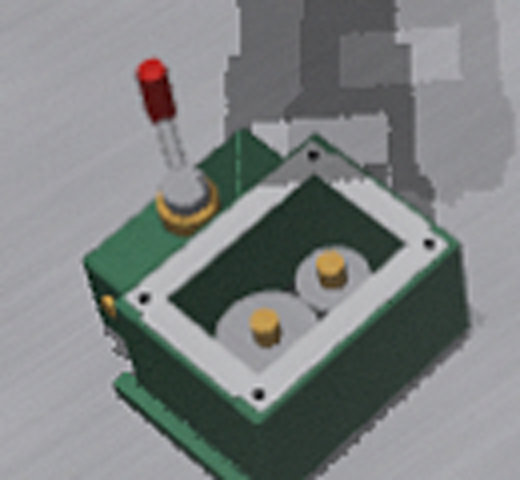

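The scene view shows the lever back at rest, with the knob at about (177,247). Next I move to the cover.

Emit:
step_arm([
  [[0.33, 0.92, 0], [-0.1, -0.04, 0.8], 0.2],
  [[0.33, 0.92, 0], [0, 0, 0], 0.2],
  [[0.33, 0.92, 0], [0, 0, 0], 0.2],
  [[0.33, 0.92, 0], [0, 0, 0], 0.2],
  [[0.33, 0.92, 0], [0, 0, 0], 0.2],
  [[0.33, 0.92, 0], [0, 0, 0], 0.2],
  [[0.33, 0.92, 0], [0, 0, 0], 0.2],
  [[0.33, 0.92, 0], [0, 0, 0], 0.2],
  [[0.33, 0.92, 0], [0, 0, 0], 0.2],
  [[0.33, 0.92, 0], [0, 0, 0], 0.2],
  [[0.33, 0.92, 0], [0, 0, 0], 0.2],
  [[0.33, 0.92, 0], [0, 0, 0], 0.2],
])

```text
time: 6.5
position: [589.7, 93.3, 415.3]
tool_rot: [0.009, 0.542, 0.84, 0.002]
wrist_force: [-0.1, -0.2, 1.1]
gripper_width: 51.6
```

```bash
python3 -c "
from plant import r
from h import *
st(r)"
```

```text
t 6.5 p [589.7  93.3 415.3] yaw,z (np.float64(24.314568778531093), array([ 0.0173874 , -0.00685216, -0.99982535])) F [-0.1 -0.2  1.1] T [-0.03  0.01 -0.02] w 51.6 hf [ 58.8 355.5]
```

Emit:
step_arm([
  [[0.33, 1.0, -0.2], [0.06, 0.16, 0], 0.2],
  [[0.33, 1.0, -0.2], [0, 0, 0], 0.2],
  [[0.33, 1.0, -0.2], [0, 0, 0], 0.2],
  [[0.33, 1.0, -0.2], [0, 0, 0], 0.2],
  [[0, 0, 0], [0, 0, 0], 0.2],
  [[0, 0, 0], [0, 0, 0], 0.2],
])

```text
time: 7.1
position: [627.7, 194.6, 397.9]
tool_rot: [0.003, 0.544, 0.839, 0.002]
wrist_force: [0.0, 0.3, 0.6]
gripper_width: 50.8
```

```bash
python3 - <<'E'
from plant import r
from h import *
st(r)
p=r.camera_params("wrist");im,d=r.read_camera("wrist"); cv2.imwrite("pics/w1.png",im)
np.savez("pics/w1.npz",d=d,**{k:np.array(v) for k,v in p.items()})
E
```

```text
t 7.1 p [627.7 194.6 397.9] yaw,z (np.float64(24.110794902385212), array([ 7.94062294e-03, -3.04412624e-04, -9.99968426e-01])) F [0.  0.3 0.6] T [0.01 0.01 0.04] w 50.8 hf [112.6 449.3]
```

View pics/w1.png

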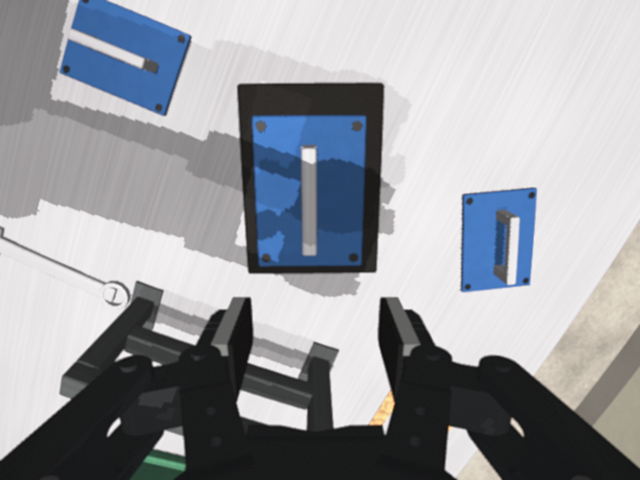

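```bash
python3 - <<'E'
from h import *
W=dict(np.load("pics/w1.npz"))
b=ray(W,[(302,147),(317,147),(316,255),(302,255)],60);print(b.round(1),b.mean(0)); e=(b[0]+b[1]-b[2]-b[3]);print(np.degrees(np.arctan2(e[1],e[0])),np.linalg.norm(e)/2)
p=ray(W,[(252,116),(367,116),(364,264),(257,264)],20);print(p.round(1),p.mean(0));e=(p[0]+p[1]-p[2]-p[3]);print(np.degrees(np.arctan2(e[1],e[0])))
E
```

```text
[[597.6 241.8  60. ]
 [608.3 246.6  60. ]
 [644.2 164.6  60. ]
 [633.4 159.8  60. ]] [620.87065789 203.18677464  60.        ]
113.59107582961377 89.46484921860832
[[547.6 245.6  20. ]
 [638.5 286.2  20. ]
 [696.7 161.9  20. ]
 [602.2 119.9  20. ]] [621.24515623 203.39365616  20.        ]
114.27301949737543
```

Emit:
step_arm([
  [[-0.2, 0.3, -0.9], [0, 0.075, 0], 0.2],
  [[0, 0, -0.9], [0, 0, 0], 0.2],
  [[0, 0, -0.9], [0, 0, 0], 0.2],
  [[0, 0, -0.9], [0, 0, 0], 0.2],
  [[0, 0, -0.9], [0, 0, 0], 0.2],
  [[0, 0, -0.9], [0, 0, 0], 0.2],
  [[0, 0, 0], [0, 0, 0], 0.2],
])

```text
time: 7.85
position: [622.9, 192.4, 264.2]
tool_rot: [0.004, 0.548, 0.836, 0.002]
wrist_force: [0.2, 0.3, -0.3]
gripper_width: 51.3
```

```bash
python3 -c "
from plant import r
from h import *
st(r)"
```

```text
t 7.85 p [622.9 192.4 264.2] yaw,z (np.float64(23.492993256720265), array([ 8.87489776e-03, -3.48316260e-04, -9.99960557e-01])) F [ 0.2  0.3 -0.3] T [0.02 0.   0.03] w 51.3 hf [107.6 447.9]
```

Emit:
step_arm([
  [[0, 0.42, -0.3], [0, 0.1, 0.15], 0.2],
  [[0, 0, -0.5], [0, 0, 0], 0.2],
  [[0, 0, -0.5], [0, 0, 0], 0.2],
  [[0, 0, 0], [0, 0, 0], 0.2],
])

```text
time: 8.25
position: [623.7, 202.3, 233.2]
tool_rot: [0.001, 0.542, 0.84, 0.001]
wrist_force: [-0.6, 0.3, 0.6]
gripper_width: 51.2
```

```bash
python3 - <<'E'
from plant import r
from h import *
st(r)
im,d=r.read_camera("wrist"); cv2.imwrite("pics/w2.png",im)
im,d=r.read_camera("scene"); x,y,w,h=(300,140,140,120); cv2.imwrite("pics/s2.png",cv2.resize(im[y:y+h,x:x+w],None,fx=5,fy=5,interpolation=cv2.INTER_CUBIC))
E
```

```text
t 8.25 p [623.7 202.3 233.2] yaw,z (np.float64(24.372438417138284), array([ 3.11193667e-03,  3.41418355e-04, -9.99995100e-01])) F [-0.6  0.3  0.6] T [ 0.    0.04 -0.03] w 51.2 hf [110.  457.5]
```

View pics/w2.png

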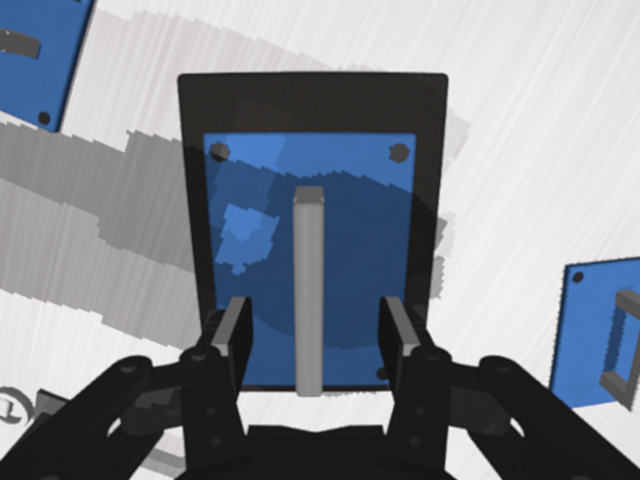

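View pics/s2.png

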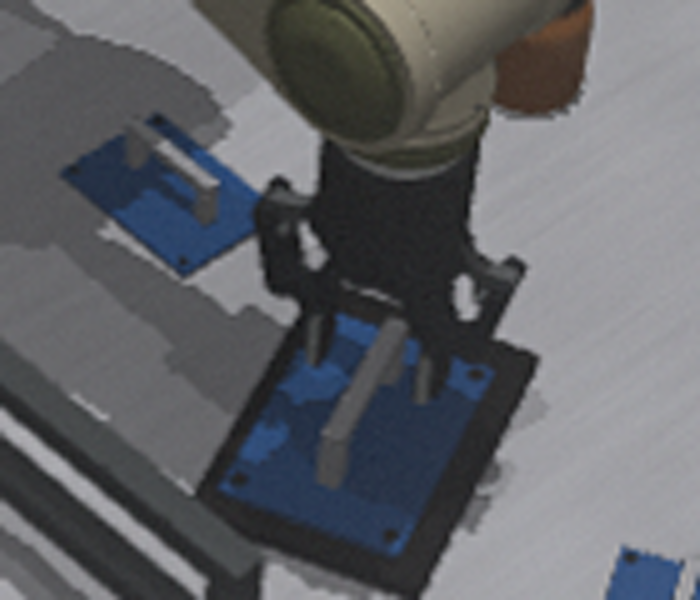

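Emit:
step_arm([
  [[-0.08, 0, -0.5], [0, 0.03, 0], 0.2],
  [[0, 0, -0.5], [0, 0, 0], 0.2],
  [[0, 0, 0], [0, 0, 0], 0.2],
])

```text
time: 8.65
position: [621.9, 202.2, 208.8]
tool_rot: [0.001, 0.542, 0.84, 0.002]
wrist_force: [-0.5, 0.0, 1.2]
gripper_width: 51.4
```

```bash
python3 - <<'E'
from plant import r
from h import *
st(r)
E
```

```text
t 8.65 p [621.9 202.2 208.8] yaw,z (np.float64(24.364972232260076), array([ 4.15395733e-03,  9.21840131e-04, -9.99990947e-01])) F [-0.5  0.   1.2] T [-0.01 -0.01 -0.01] w 51.4 hf [108.2 457.8]
```

Emit:
step_arm([
  [[0, 0, 0], [0, 0.03, 0], -1],
  [[0, 0, 0], [0, 0, 0], -1],
  [[0, 0, 0], [0, 0, 0], -1],
  [[0, 0, 0], [0, 0, 0], -1],
  [[0, 0, 0], [0, 0, 0], -1],
  [[0, 0, 0], [0, 0, 0], -1],
], newtons=100)

```text
time: 9.25
position: [622.0, 202.3, 208.9]
tool_rot: [0.0, 0.542, 0.84, 0.001]
wrist_force: [0.3, 0.3, -1.6]
gripper_width: 10.0
```

```bash
python3 - <<'E'
from plant import r
from h import *
st(r)
E
```

```text
t 9.25 p [622.  202.3 208.9] yaw,z (np.float64(24.366153574559775), array([ 5.85601904e-04,  8.75469556e-04, -9.99999445e-01])) F [ 0.3  0.3 -1.6] T [-0.08 -0.05  0.03] w 10.0 hf [108.2 457.8]
```

Emit:
step_arm([
  [[0, 0, 0.3], [0, 0, 0], -1],
  [[0, 0, 0.6], [0, 0, 0], -1],
  [[0, 0, 0.9], [0, 0, 0], -1],
  [[0, 0, 0.9], [0, 0, 0], -1],
  [[0, 0, 0.9], [0, 0, 0], -1],
  [[0, 0, 0.9], [0, 0, 0], -1],
  [[0, 0, 0.9], [0, 0, 0], -1],
  [[0, 0, 0.9], [0, 0, 0], -1],
  [[0, 0, 0.9], [0, 0, 0], -1],
  [[0, 0, 0.4], [0, 0, 0], -1],
])

```text
time: 10.25
position: [619.4, 201.9, 405.6]
tool_rot: [-0.004, 0.542, 0.84, -0.003]
wrist_force: [0.2, -0.6, -3.2]
gripper_width: 9.8
```

```bash
python3 - <<'E'
from plant import r
from h import *
st(r)
for n in ("scene","side"):
    im,d=r.read_camera(n); cv2.imwrite(f"pics/l_{n}.png",im)
E
```

```text
t 10.25 p [619.4 201.9 405.6] yaw,z (np.float64(24.37362921817638), array([-9.29059580e-03, -4.93137141e-04, -9.99956720e-01])) F [ 0.2 -0.6 -3.2] T [ 0.03 -0.02 -0.  ] w 9.8 hf [105.7 457.9]
```

View pics/l_scene.png

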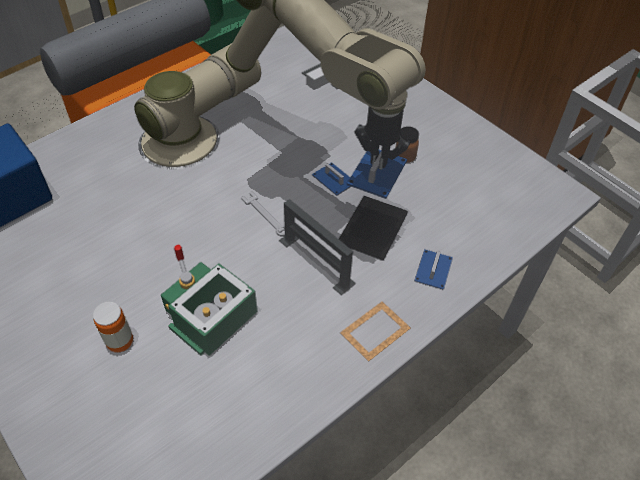

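View pics/l_side.png

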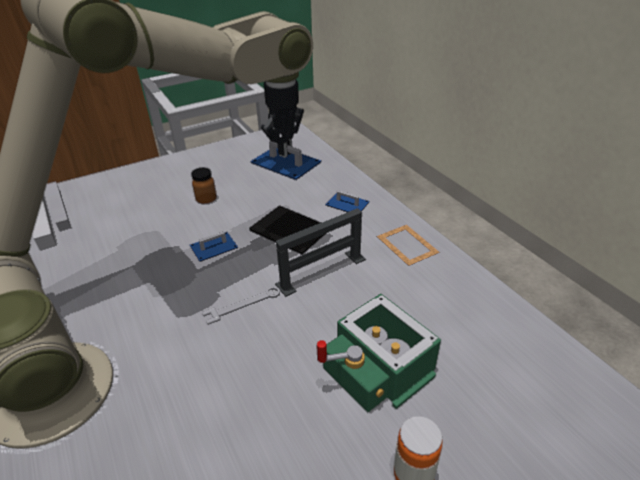

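Emit:
step_arm([
  [[0, -0.3, 0], [0, -0.09, 0], -1],
  [[-0.05, -0.6, 0], [0, 0, 0], -1],
  [[-0.05, -0.9, 0], [0, 0, 0], -1],
  [[-0.05, -0.9, 0], [0, 0, 0], -1],
  [[-0.05, -0.9, 0], [0, 0, 0], -1],
  [[-0.05, -0.9, 0], [0, 0, 0], -1],
  [[-0.05, -0.9, 0], [0, 0, 0], -1],
  [[-0.05, -0.9, 0], [0, 0, 0], -1],
])

```text
time: 11.15
position: [608.6, 33.9, 394.0]
tool_rot: [-0.007, 0.542, 0.841, -0.005]
wrist_force: [0.2, 0.7, -4.1]
gripper_width: 10.1
```

```bash
python3 - <<'E'
from plant import r
from h import *
st(r)
E
```

```text
t 11.15 p [608.6  33.9 394. ] yaw,z (np.float64(24.42771980486483), array([-0.01743728, -0.00181036, -0.99984632])) F [ 0.2  0.7 -4.1] T [-0.   -0.04  0.05] w 10.1 hf [ 67.9 293.8]
```

Emit:
step_arm([
  [[-0.05, -0.9, 0.1], [0.02, -0.16, 0], -1],
  [[-0.05, -0.9, 0.1], [0, 0, 0], -1],
  [[-0.05, -0.9, 0.1], [0, -0.05, 0], -1],
  [[-0.05, -0.9, 0.1], [0, 0, -0.4], -1],
  [[-0.05, -0.9, 0.1], [0, 0, -0.5], -1],
  [[-0.05, -0.9, 0.1], [0, 0, -0.5], -1],
  [[-0.05, -0.9, 0.1], [0, 0, -0.5], -1],
  [[-0.05, -0.9, 0.1], [0, 0, -0.4], -1],
  [[-0.05, -0.9, 0], [0, 0, -0.2], -1],
  [[-0.05, -0.6, 0], [0, 0, 0], -1],
  [[0, -0.2, 0], [0, 0, 0], -1],
  [[0, 0, 0], [0, 0, 0], -1],
])

```text
time: 12.35
position: [588.1, -212.7, 401.1]
tool_rot: [-0.009, 0.655, 0.756, -0.003]
wrist_force: [0.6, -0.2, -3.9]
gripper_width: 9.9
```

```bash
python3 - <<'E'
from plant import r
from h import *
st(r)
E
```

```text
t 12.35 p [ 588.1 -212.7  401.1] yaw,z (np.float64(8.156411235373971), array([-0.01804244,  0.00802839, -0.99980499])) F [ 0.6 -0.2 -3.9] T [ 0.02 -0.08  0.1 ] w 9.9 hf [ 7.9 53.8]
```

Emit:
step_arm([
  [[0, -0.6, 0], [-0.08, -0.17, 0.1], -1],
  [[0, -0.6, 0], [0, 0, 0.1], -1],
  [[0, -0.6, 0], [0, 0, 0], -1],
  [[0, -0.4, 0], [0, 0, 0], -1],
  [[0, 0, 0], [0, 0, 0], -1],
  [[0, 0, 0], [0, 0, 0], -1],
])

```text
time: 12.95
position: [588.6, -266.1, 400.1]
tool_rot: [-0.001, 0.645, 0.764, 0.0]
wrist_force: [-0.8, 0.3, -4.1]
gripper_width: 10.2
```

```bash
python3 - <<'E'
from plant import r
from h import *
st(r)
E
```

```text
t 12.95 p [ 588.6 -266.1  400.1] yaw,z (np.float64(9.707742349743285), array([-0.00156559,  0.00231692, -0.99999609])) F [-0.8  0.3 -4.1] T [ 0.06  0.   -0.04] w 10.2 hf [-0.3  1. ]
```

Emit:
step_arm([
  [[0, 0, -0.8], [-0.02, -0.01, -0.05], -1],
  [[0, 0, -0.8], [0, 0, 0], -1],
  [[0, 0, -0.8], [0, 0, 0], -1],
  [[0, 0, -0.6], [0, 0, 0], -1],
  [[0, 0, 0], [0, 0, 0], -1],
  [[0, 0, 0], [0, 0, 0], -1],
])

```text
time: 13.55
position: [589.0, -262.0, 324.5]
tool_rot: [0.001, 0.645, 0.764, 0.001]
wrist_force: [0.1, -0.6, -3.9]
gripper_width: 10.0
```

```bash
python3 - <<'E'
from plant import r
from h import *
st(r)
for n,b in [("scene",(130,190,160,150)),("side",(290,210,160,150))]:
    im,d=r.read_camera(n); x,y,w,h=b; np.savez(f"pics/p_{n}.npz",im=im,d=d)
    cv2.imwrite(f"pics/p_{n}.png",cv2.resize(im[y:y+h,x:x+w],None,fx=4,fy=4,interpolation=cv2.INTER_CUBIC))
p=r.camera_params("wrist");im,d=r.read_camera("wrist"); cv2.imwrite("pics/p_w.png",im); np.savez("pics/p_w.npz",d=d,**{k:np.array(v) for k,v in p.items()})
E
```

```text
t 13.55 p [ 589.  -262.   324.5] yaw,z (np.float64(9.598224340743968), array([ 1.97394300e-03, -1.23685167e-04, -9.99998044e-01])) F [ 0.1 -0.6 -3.9] T [-0.04  0.01 -0.07] w 10.0 hf [0.8 4.9]
```

View pics/p_scene.png

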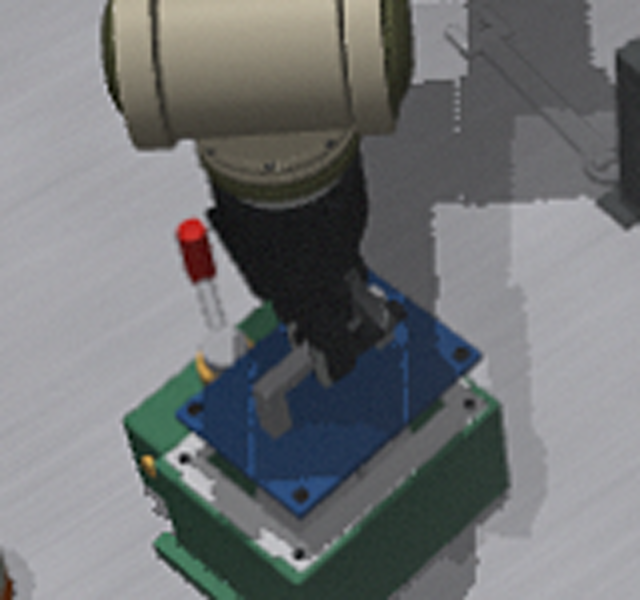

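View pics/p_side.png

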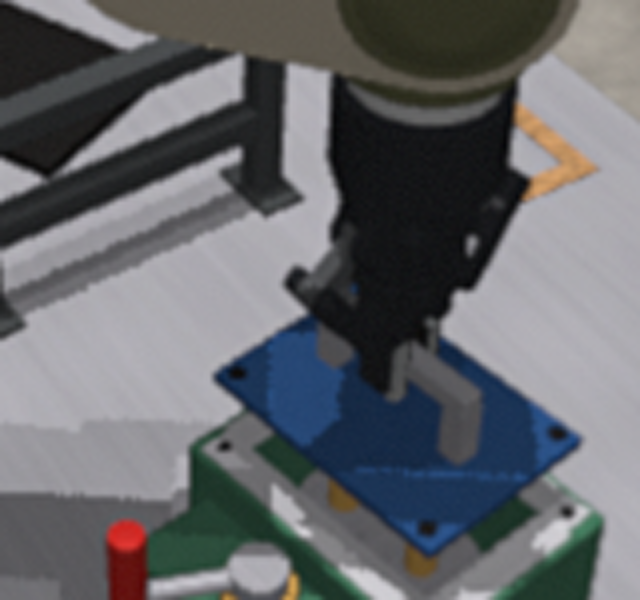

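View pics/p_w.png

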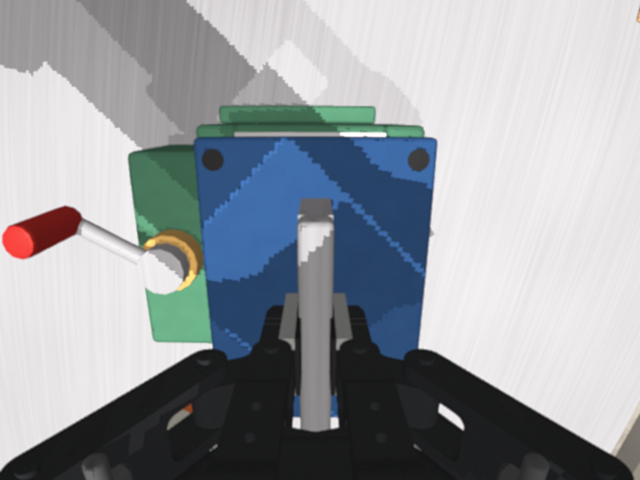

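```bash
python3 - <<'E'
from h import *
a=np.load("pics/p_scene.npz")['im'];b=np.load("pics/p_side.npz")['im']
def g(im,x,y):
    o=cv2.resize(im[y-9:y+10,x-9:x+10],None,fx=14,fy=14,interpolation=cv2.INTER_CUBIC)
    o=cv2.convertScaleAbs(o,alpha=1.6,beta=15)
    for i in range(0,19,3):
        cv2.putText(o,str(x-9+i),(i*14,8),0,.3,(0,255,255),1);cv2.putText(o,str(y-9+i),(0,i*14+9),0,.3,(0,255,255),1)
        cv2.circle(o,(i*14+7,12),1,(0,255,255),-1)
    return o
A=np.hstack([g(a,250,279),g(a,205,318),g(a,175,293)]);B=np.hstack([g(b,343,304),g(b,398,348),g(b,435,319)])
cv2.imwrite("pics/cor.png",np.vstack([A,B]));print(A.shape)
E
```

```text
(266, 798, 3)
```

View pics/cor.png

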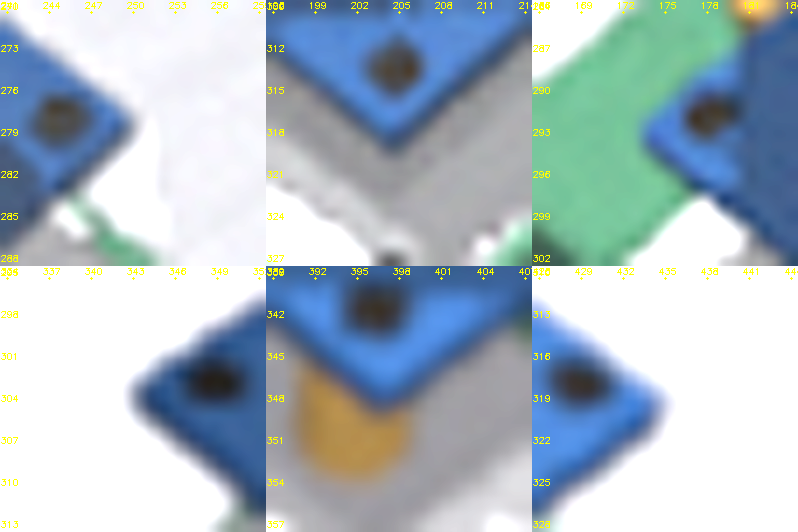

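```bash
cat > cov.py <<'E'
from h import *
from scipy.spatial.transform import Rotation as R
S=dict(np.load("pics/scene0.npz"));D=dict(np.load("pics/side0.npz"))
def solve(sp,dp,wp,W,z0,tilt=True):
    c=lambda l:np.array([(a*50,b*70,8) for a,b in l],float)
    obs=[(S,sp,c([(1,1),(1,-1),(-1,-1)])),(D,dp,c([(-1,1),(-1,-1),(1,-1)]))]
    if W is not None: obs.append((W,wp,c([(-1,1),(1,1)])))
    def f(p):
        m=R.from_euler('zyx',[p[3],p[4],p[5]]).as_matrix()
        return np.concatenate([(proj(C,q@m.T+p[:3])-x).ravel() for C,x,q in obs]+[np.array(p[4:])*(30 if tilt else 1e5)])
    s=least_squares(f,[589,-263,z0,.16,0,0]);p=s.x
    print("under",p[:3].round(1),"yaw",p[3].round(4),"tilt",p[4:].round(4),"res",s.fun.round(1),"hf",np.round(hf(p[:2]),1),"dyaw deg",np.degrees(p[3]-.162).round(2))
E
python3 - <<'E'
from cov import *
W=dict(np.load("pics/p_w.npz"))
sp=[(249.6,278.4),(204.6,318.1),(173.6,292.8)];dp=[(343,303.6),(397,347.7),(435,319.1)];wp=[(195,138),(437,139.5)]
for t in (1,0):
    solve(sp,dp,wp,W,128,t);solve(sp,dp,None,None,128,t)
E
```

```text
under [ 589.5 -262.6  126. ] yaw 0.165 tilt [ 0.0023 -0.0294] res [ 0.2  0.3 -0.9  0.4 -1.6 -0.3 -0.6  0.6 -0.1  0.3  0.6  0.5 -0.1  0.3
  0.6 -0.8  0.1 -0.9] hf [1.2 4.2] dyaw deg 0.17
under [ 590.4 -261.1  126.1] yaw 0.1674 tilt [-0.0057 -0.0137] res [ 0.9 -0.3 -0.   0.5 -0.7  0.1 -0.7 -0.1 -0.1  0.1  0.5 -0.  -0.2 -0.4] hf [2.3 5.6] dyaw deg 0.31
under [ 589.5 -262.3  125. ] yaw 0.1658 tilt [-0. -0.] res [ 0.2 -0.1 -0.7  1.1 -1.3  0.6 -0.7  0.4 -0.2  1.6  0.4  1.5 -0.8  0.3
  1.4 -0.9 -0.  -0. ] hf [1.2 4.5] dyaw deg 0.22
under [ 590.3 -261.1  126.4] yaw 0.1694 tilt [-0. -0.] res [ 0.8 -0.6  0.1  0.7 -0.7  0.2 -0.7 -0.6 -0.   0.3  0.4  0.2 -0.  -0. ] hf [2.2 5.6] dyaw deg 0.42
```

```bash
cat > dep.py <<'E'
from cov import *
def pts(C,d,poly,off=3):
    m=np.zeros(d.shape,np.uint8);cv2.fillPoly(m,[np.int32(np.round(poly))],1);m=cv2.erode(m,np.ones((off,off)))
    v,u=np.nonzero((m>0)&(d>0)); z=d[v,u]
    n=cv2.undistortPoints(np.c_[u,v].astype(float).reshape(-1,1,2),C['K'],C['distortion']).reshape(-1,2)
    P=np.c_[n*z[:,None],z]; return (P-C['t'])@C['R'], (u,v)
def plane(P,x0,y0,name,zr=None):
    if zr: P=P[(P[:,2]>zr[0])&(P[:,2]<zr[1])]
    q=P[:,:2]-[x0,y0]; A=np.c_[q,np.ones(len(q))]
    k=np.ones(len(P),bool)
    for _ in range(5):
        s=np.linalg.lstsq(A[k],P[k,2],rcond=None)[0]; e=P[:,2]-A@s; k=np.abs(e)<max(2.,2.5*np.std(e[k]))
    c,sn=np.cos(.162),np.sin(.162)
    print(name,"n",k.sum(),"z",s[2].round(2),"slope along hx,hy",np.round([c*s[0]+sn*s[1],-sn*s[0]+c*s[1]],4),"sd",e[k].std().round(2))
E
python3 - <<'E'
from dep import *
# housing rim from initial
for n,C in (("scene",S),("side",D)):
    q=proj(C,place((589,-267,.162),rect(116,156,90)))
    P,_=pts(C,C['d'],q); plane(P,589,-267,n+" rim",(80,100))
    q=proj(C,place((624,201.5,.428),rect(100,140,20)))
    P,_=pts(C,C['d'],q); plane(P,624,201.5,n+" cover0",(10,30))
    q=proj(C,place((589.5,-262.5,.165),rect(98,138,135)))
    P,_=pts(C,np.load(f"pics/p_{n}.npz")['d'],q); plane(P,589.5,-262.5,n+" cover",(120,150))
W=dict(np.load("pics/p_w.npz"))
P,_=pts(W,W['d'],[(200,142),(430,142),(410,270),(345,270),(345,190),(290,190),(290,270),(215,270)]); plane(P,589.5,-262.5,"wrist cover",(110,160))
W=dict(np.load("pics/w1.npz"))
P,_=pts(W,W['d'],[(252,116),(367,116),(364,264),(330,264),(330,130),(290,130),(290,264),(257,264)]); plane(P,622,202,"w1 cover0",(0,40))
E
```

```text
scene rim n 1358 z 90.87 slope along hx,hy [ 0.008  -0.0113] sd 2.35
scene cover0 n 1239 z 20.2 slope along hx,hy [ 0.0039 -0.0044] sd 2.7
scene cover n 1417 z 135.92 slope along hx,hy [ 0.0119 -0.0179] sd 2.15
side rim n 1820 z 91.8 slope along hx,hy [-0.0033 -0.0015] sd 1.25
side cover0 n 528 z 21.81 slope along hx,hy [-0.0087 -0.0086] sd 1.46
side cover n 1969 z 137.06 slope along hx,hy [ 0.0025 -0.0012] sd 1.08
wrist cover n 22215 z 135.35 slope along hx,hy [0.0021 0.0004] sd 0.62
w1 cover0 n 10271 z 19.53 slope along hx,hy [-0.0009  0.0002] sd 0.73
```

Emit:
step_arm([
  [[-0.02, -0.2, -0.3], [0, 0.02, -0.04], -1],
  [[0, 0, -0.3], [0, 0, 0], -1],
  [[0, 0, -0.2], [0, 0, 0], -1],
  [[0, 0, 0], [0, 0, 0], -1],
  [[0, 0, 0], [0, 0, 0], -1],
  [[0, 0, 0], [0, 0, 0], -1],
])

```text
time: 14.3
position: [588.4, -268.0, 304.4]
tool_rot: [0.001, 0.647, 0.762, -0.0]
wrist_force: [0.3, -0.3, -3.0]
gripper_width: 10.1
```

```bash
python3 - <<'E'
from plant import r
from h import *
st(r)
E
```

```text
t 14.3 p [ 588.4 -268.   304.4] yaw,z (np.float64(9.295462508426024), array([ 0.00220487, -0.00196678, -0.99999564])) F [ 0.3 -0.3 -3. ] T [-0.03 -0.03  0.04] w 10.1 hf [-0.8 -0.9]
```

Emit:
step_arm([
  [[0, 0.05, -0.14], [0.02, 0.02, 0], -1],
  [[0, 0, -0.12], [0, 0, 0], -1],
  [[0, 0, 0], [0, 0, 0], -1],
  [[0, 0, 0], [0, 0, 0], -1],
])

```text
time: 14.7
position: [588.4, -266.5, 297.7]
tool_rot: [0.0, 0.647, 0.762, 0.0]
wrist_force: [0.1, 0.2, -3.9]
gripper_width: 9.9
```

```bash
cat > look.py <<'E'
from plant import r
from dep import *
import sys
k=sys.argv[1]
st(r)
tiles=[]
def g(im,x,y):
    o=cv2.resize(im[y-9:y+10,x-9:x+10],None,fx=14,fy=14,interpolation=cv2.INTER_CUBIC)
    o=cv2.convertScaleAbs(o,alpha=1.6,beta=15)
    for i in range(0,19,3):
        cv2.putText(o,str(x-9+i),(i*14,8),0,.3,(0,255,255),1);cv2.putText(o,str(y-9+i),(0,i*14+9),0,.3,(0,255,255),1)
    return o
for n,C,cs,b in (("scene",S,[(1,1),(1,-1),(-1,-1)],(130,190,160,150)),("side",D,[(-1,1),(-1,-1),(1,-1)],(290,210,160,150))):
    im,d=r.read_camera(n); cv2.imwrite(f"pics/{k}_{n}_full.png",im)
    x,y,w,h=b; cv2.imwrite(f"pics/{k}_{n}.png",cv2.resize(im[y:y+h,x:x+w],None,fx=4,fy=4,interpolation=cv2.INTER_CUBIC))
    q=proj(C,place((589,-267,.162),rect(98,138,108)));P,_=pts(C,d,q);plane(P,589,-267,n+" cover",(97,120))
    q=proj(C,place((589,-267,.162),[(a*50,b_*70,108) for a,b_ in cs])); print(q.round(1).tolist())
    tiles.append(np.hstack([g(im,*map(int,np.round(p))) for p in q]))
cv2.imwrite(f"pics/{k}_cor.png",np.vstack(tiles))
W=r.camera_params("wrist");im,d=r.read_camera("wrist");cv2.imwrite(f"pics/{k}_w.png",im);np.savez(f"pics/{k}_w.npz",d=d,**{a:np.array(v) for a,v in W.items()})
P,_=pts(W,d,[(200,142),(430,142),(410,270),(345,270),(345,190),(290,190),(290,270),(215,270)]);plane(P,589,-267,"wrist cover",(90,130))
print("expected wrist corners",proj(W,place((589,-267,.162),[(-50,70,108),(50,70,108)])).round(1),"rim", proj(W,place((589,-267,.162),[(-60,80,90),(60,80,90),(-60,0,90)])).round(1))
E
python3 look.py a
```

```text
t 14.7 p [ 588.4 -266.5  297.7] yaw,z (np.float64(9.308675488714469), array([ 5.06964072e-04, -5.65871340e-05, -9.99999870e-01])) F [ 0.1  0.2 -3.9] T [-0.06  0.01  0.03] w 9.9 hf [-0.5  0.6]
scene cover n 1389 z 109.61 slope along hx,hy [ 0.0008 -0.0114] sd 2.24
[[248.8, 285.9], [203.3, 326.4], [172.3, 300.6]]
side cover n 1956 z 110.32 slope along hx,hy [-0.0015 -0.0024] sd 1.14
[[343.4, 314.7], [396.9, 360.6], [435.2, 331.8]]
wrist cover n 22237 z 108.33 slope along hx,hy [0.0002 0.0014] sd 0.62
expected wrist corners [[193.5 139.8]
 [440.5 139.9]] rim [[181.9 115.1]
 [451.7 115.3]
 [197.3 281.4]]
```

View pics/a_cor.png

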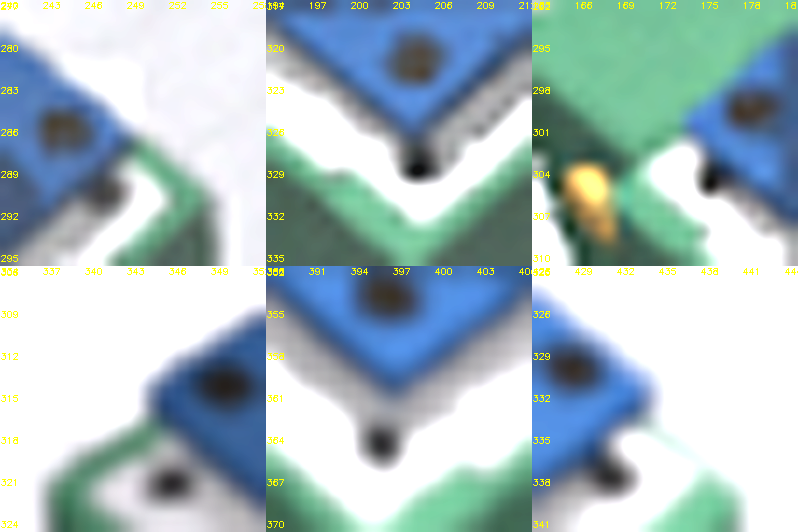

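View pics/a_w.png

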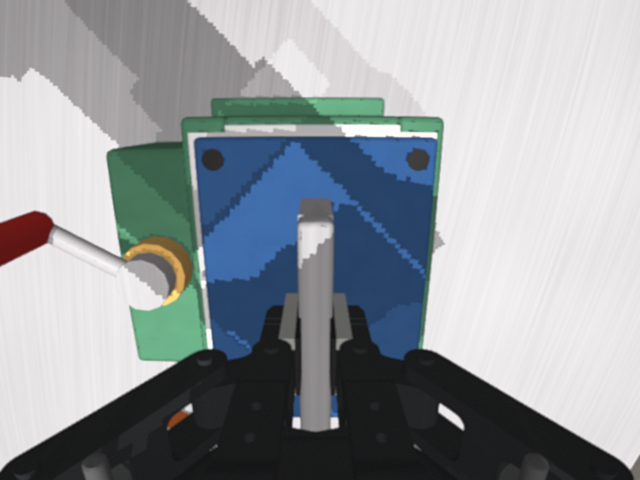

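View pics/a_side.png

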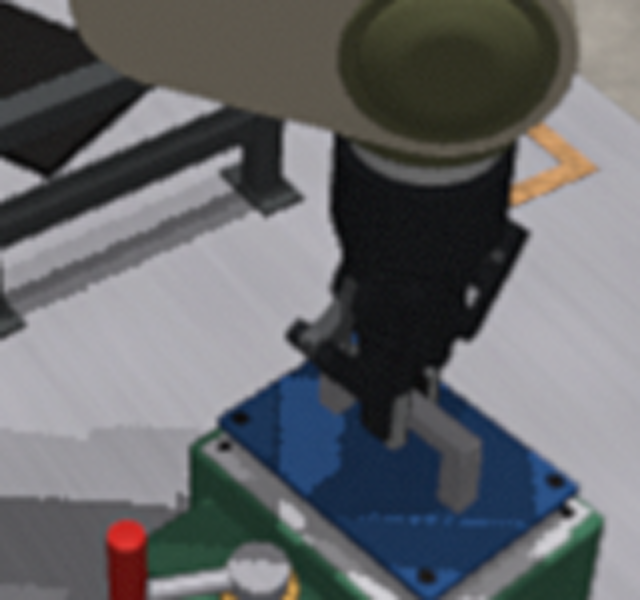

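View pics/a_scene.png

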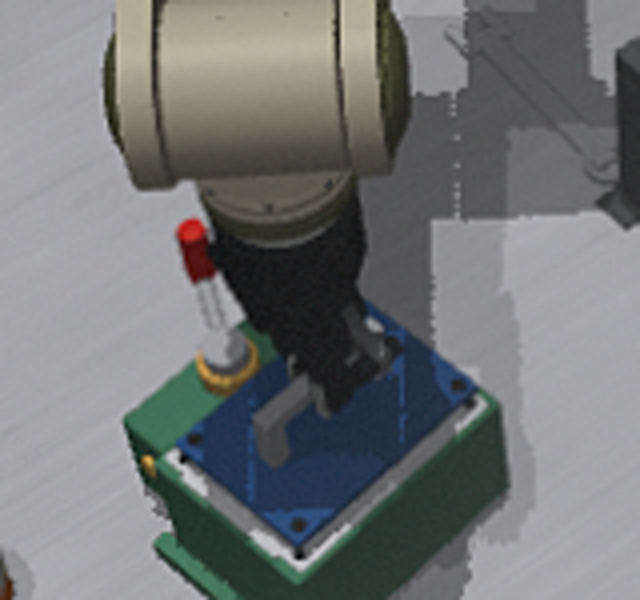

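```bash
python3 - <<'E'
from cov import *
W=dict(np.load("pics/a_w.npz"))
sp=[(248.8,286.3),(204.0,326),(173.6,300.4)];dp=[(344.4,314),(396.7,360.2),(434.3,331.4)];wp=[(195,138),(437,139)]
solve(sp,dp,wp,W,100,0);solve(sp,dp,None,None,100,0)
im=cv2.imread("pics/a_w.png")
o=[]
for x,y in ((160,90),(400,90),(180,230),(405,230)):
    c=im[y:y+60,x:x+60]; c=cv2.resize(c,None,fx=6,fy=5,interpolation=cv2.INTER_CUBIC)
    for i in range(0,60,10): cv2.putText(c,str(x+i),(i*6,8),0,.3,(0,0,255),1);cv2.putText(c,str(y+i),(0,i*5+4),0,.3,(0,0,255),1)
    o.append(c)
cv2.imwrite("pics/a_wz.png",np.vstack([np.hstack(o[:2]),np.hstack(o[2:])]))
E
```

```text
under [ 588.6 -266.5   97.9] yaw 0.1616 tilt [ 0. -0.] res [ 0.1 -0.1 -0.5  0.6 -1.1  0.5 -1.3  1.3 -0.2  1.1  0.5  1.1 -0.6  0.2
  1.3 -0.7  0.  -0. ] hf [-0.3  0.5] dyaw deg -0.02
under [ 589.9 -265.6   99.4] yaw 0.1559 tilt [-0.  0.] res [ 0.8 -0.2 -0.1  0.4 -0.6  0.1 -0.9  0.  -0.1 -0.2  0.8  0.1 -0.   0. ] hf [1.2 1.2] dyaw deg -0.35
```

View pics/a_wz.png

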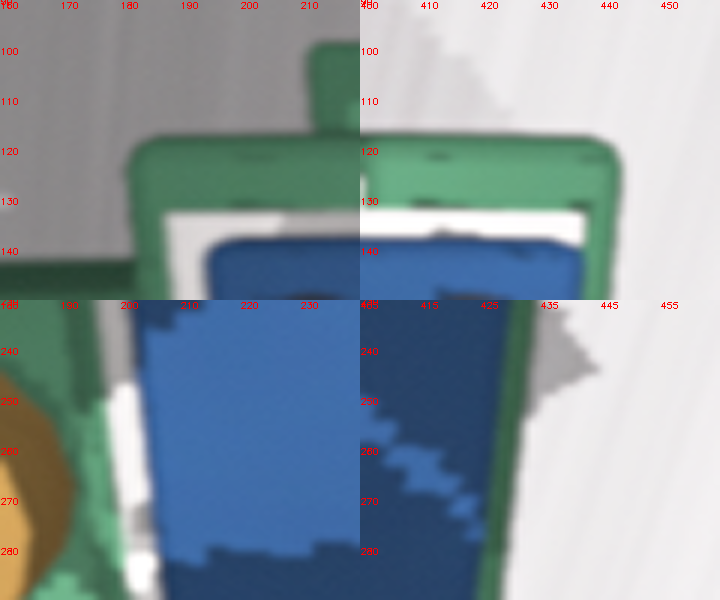

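```bash
cat > wr.py <<'E'
from h import *
def rep(W,lines,H=(589,-267,.162)):
    for n,z,p in lines:
        q=ray(W,p,z); h=np.array([hf(a,H) for a in q]); print(n,h.round(1).tolist())
E
python3 - <<'E'
from wr import *
W=dict(np.load("pics/a_w.npz"))
rep(W,[("white L",90,[(187.5,135),(196.5,240),(200.3,280)]),("white R",90,[(438,133)]),("green L",90,[(181.5,125),(182.8,140)]),("green R",90,[(443.5,125),(442,140),(432.5,240),(428.8,280)]),
("cov L",108,[(194.5,145),(203.3,240),(206.3,280)]),("cov R",108,[(437,145),(429.2,240),(425.3,280)]),("green top",90,[(210,117),(400,117)]),("white top",90,[(200,132.2),(430,132.2)]),("cov top",108,[(210,138),(400,138)])])
E
```

```text
white L [[-58.2, 71.3], [-58.3, 21.8], [-58.4, 0.8]]
white R [[54.4, 72.2]]
green L [[-60.5, 75.7], [-60.5, 69.1]]
green R [[56.6, 75.7], [56.5, 69.1], [56.2, 21.8], [56.3, 0.8]]
cov L [[-49.8, 67.9], [-49.4, 27.5], [-49.8, 8.6]]
cov R [[48.7, 67.9], [48.9, 27.5], [48.9, 8.6]]
green top [[-47.4, 79.0], [36.8, 78.9]]
white top [[-52.4, 72.5], [50.7, 72.5]]
cov top [[-43.2, 70.6], [33.4, 70.5]]
```

Emit:
step_arm([
  [[-0.05, -0.04, -0.01], [0, 0, 0], -1],
  [[0, 0, 0], [0, 0, 0], -1],
  [[0, 0, 0], [0, 0, 0], -1],
])

```text
time: 15.15
position: [587.0, -267.7, 297.8]
tool_rot: [0.001, 0.647, 0.762, 0.0]
wrist_force: [0.3, -0.7, -3.5]
gripper_width: 10.1
```

```bash
python3 look.py b; python3 - <<'E'
import cv2,numpy as np
im=cv2.imread("pics/b_w.png")
o=[]
for x,y in ((160,90),(400,90),(180,230),(405,230)):
    c=im[y:y+60,x:x+60]; c=cv2.resize(c,None,fx=6,fy=5,interpolation=cv2.INTER_CUBIC)
    for i in range(0,60,10): cv2.putText(c,str(x+i),(i*6,8),0,.3,(0,0,255),1);cv2.putText(c,str(y+i),(0,i*5+4),0,.3,(0,0,255),1)
    o.append(c)
cv2.imwrite("pics/b_wz.png",np.vstack([np.hstack(o[:2]),np.hstack(o[2:])]))
E
```

```text
t 15.15 p [ 587.  -267.7  297.8] yaw,z (np.float64(9.30235222703721), array([ 1.05523291e-03, -4.78338725e-04, -9.99999329e-01])) F [ 0.3 -0.7 -3.5] T [ 0.03  0.02 -0.02] w 10.1 hf [-2.  -0.3]
scene cover n 1412 z 109.48 slope along hx,hy [ 0.0088 -0.0164] sd 2.24
[[248.8, 285.9], [203.3, 326.4], [172.3, 300.6]]
side cover n 1953 z 110.4 slope along hx,hy [-0.0025 -0.0031] sd 1.2
[[343.4, 314.7], [396.9, 360.6], [435.2, 331.8]]
wrist cover n 22217 z 108.34 slope along hx,hy [0.0006 0.0009] sd 0.62
expected wrist corners [[196.8 137.3]
 [444.2 137.4]] rim [[184.8 112.8]
 [455.1 113. ]
 [199.9 279.6]]
```

View pics/b_wz.png

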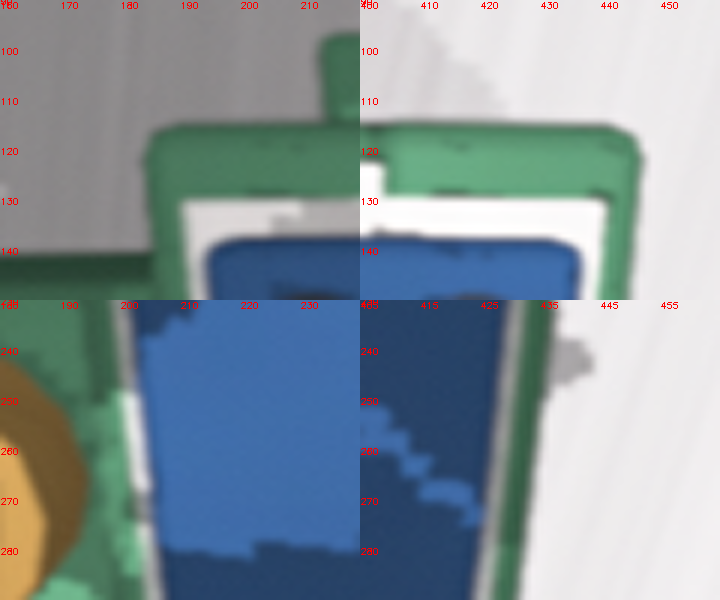

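View pics/b_scene.png

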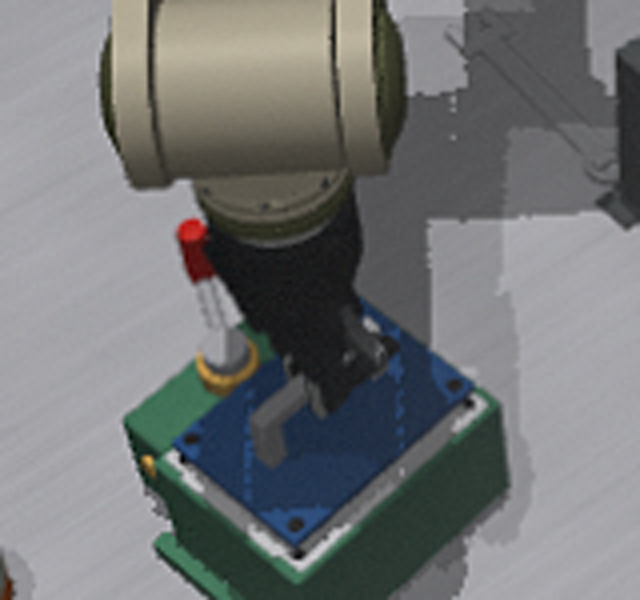

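View pics/b_cor.png

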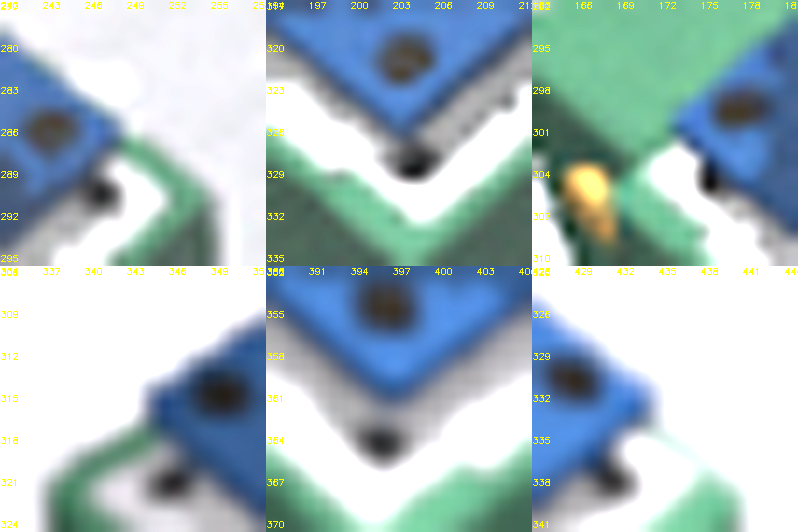

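View pics/b_side_full.png

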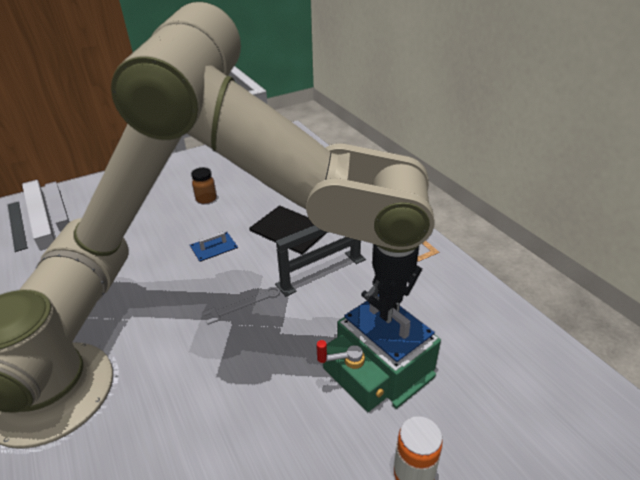

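```bash
python3 - <<'E'
from cov import *
H=(0,0,0)
def loc(C,px,z): return np.array([hf(a) for a in ray(C,px,z)])
rs=loc(S,crop([(487,255),(342,145),(130,322),(274,443)],(150,240)),90)
rd=loc(D,crop([(355,70),(180,183),(430,400),(610,266)],(310,285)),90)
print(rs.round(1).tolist(),rs.mean(0).round(2));print(rd.round(1).tolist(),rd.mean(0).round(2))
s=loc(S,[(243.1,285.8),(203.4,320.6),(177.4,299.2)],108); d=loc(D,[(349.2,314.6),(396,354.3),(428.4,330.5)],108)
# opposite corner midpoints
print("cover holes scene",s.round(1).tolist(),"centre",(s[0]+s[2])/2); print("side",d.round(1).tolist(),"centre",(d[0]+d[2])/2)
solve([(248.1,286),(203.3,326),(172.9,300.5)],[(344.2,314.2),(396.4,360.6),(434.2,331.8)],None,None,100,0)
E
```

```text
[[46.4, 66.1], [-47.6, 65.9], [-48.7, -65.3], [45.5, -65.7]] [-1.1   0.25]
[[47.1, 66.5], [-46.8, 66.9], [-46.9, -65.7], [47.5, -66.3]] [0.22 0.35]
cover holes scene [[40.3, 61.7], [39.6, -59.9], [-44.1, -60.0]] centre [-1.91705917  0.83171868]
side [[-41.4, 62.9], [-41.4, -59.6], [42.9, -60.0]] centre [0.7571513  1.48520357]
under [ 588.9 -266.6   99.9] yaw 0.1556 tilt [-0.  0.] res [ 0.9 -0.  -0.1  0.2 -0.5 -0.2 -0.9  0.2  0.  -0.1  0.8  0.1 -0.   0. ] hf [0.  0.4] dyaw deg -0.36
```

```bash
python3 - <<'E'
from plant import r
from h import *
st(r); print(r.close_job()); st(r)
E
```

```text
t 15.3 p [ 587.1 -267.6  297.7] yaw,z (np.float64(9.305984549227489), array([ 1.04455799e-03, -4.71617857e-04, -9.99999343e-01])) F [-0.4  0.5 -4.5] T [-0.02  0.   -0.03] w 10.0 hf [-2.  -0.3]
the job is handed in; nothing more can be done
None
the job is handed in; nothing more can be done
```

The job is handed in at about 15.3 s. The arm is holding the blue cover level over the port, with about 10 mm of air under it.

- **Lever:** I pushed it to its stop. The push force rose to about 37 N against the 6 N spring, and the camera showed the knob about 2 mm from where the stop should put it. After release, pictures showed it back at rest.
- **Carry:** I took the largest cover by its handle and carried it over the frame with an estimated 55 mm or more to spare. No unexpected contact forces showed up.
- **Gap:** the three cameras' depth readings, with two corrected by the rim's known height, put the underside about 10.3–10.7 mm above the sealing face.
- **Level:** the wrist camera shows a tilt below 0.1°. The coarser scene camera's depth suggested about 1°, but it also showed a similar slope on the rim, so I treated that as its error.
- **Line-up:** the wrist view shows equal gaps on both long sides of the rim, and the yaw matches there. The scene and side views differ slightly, by up to 0.8 mm along x, about 0.1–1 mm along +y and 0.35° in yaw. That is within measuring error, so I made no further correction.

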